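# Make up a gift carton of soaps from the drying pan

### The arm

A 7-joint arm with a two-finger parallel gripper is mounted at the origin on the work surface. World frame = base frame: x ahead of the robot, y to its left, z up, the work surface at z = 0. Lengths are in m, angles in rad, forces in N, time in s.
With the tool pointing down it reaches from about 0.4 to 0.925 m from the base axis. Payload 4.1 kg.
Tool frame: the origin (TCP) lies midway between the tips of the shut fingers; the grasp point (between the pads) lies 19 mm behind it (grasp_offset is the distance from the TCP to the grasp point, in m); z points along the fingers, y is the line along which they close (so a half turn about z gives the same grasp; the last joint's range is limited). The gripper opens to 85 mm and grips with 20 to 120 N. Pads are 22 mm wide; open, the fingers measure 114 mm over their backs; the gripper's body (76 mm by 85 mm) begins 54 mm behind the grasp point. The pads swing forward as they close: fully open they stand 13 mm farther back than shut.
Start: joints at [1.077, 0.398, 0.045, 1.537, -0.019, 1.207, -0.051], TCP at [0.25, -0.6, 0.231] pointing down, gripper open.
Joint ranges: [-2.82, 2.82], [-0.49, 2.23], [-1.37, 1.46], [0, 2.46], [-1.36, 4.5], [0.23, 2], [-2.94, 2.94]. Speed limits (rad/s): [2.57, 2.57, 3.14, 3.14, 3.14, 3.14, 3.14].

### API

Orientations are given as a unit quaternion [x, y, z, w].
In Python, from plant import * gives the robot as it stands.
- The arm moves only by the tool jog_arm, never from a script. Its argument "rows" is a list of rows, each a list of 3 entries, a list of its own where there are three numbers: the shift along the tool's x, y, z as a fraction of full scale, then the turn, a rotation vector about the tool's x, y, z as a fraction of full scale, then the opening, from 0 (shut) to 1 (fully open). In form: [[[tx, ty, tz], [ax, ay, az], jaw], ...]. A call has 1 to 12 rows; each row is the pose to reach, as a shift and turn from the pose commanded when the call began, along the tool's axes at that moment, turning the shorter way round; what a row does not reach only later rows make up. Full scale, the value 1, is 1 m for a shift and 2 pi rad for a turn. A row lasts 1/10 s, in which the tool goes at most 50 mm and 8.59 degrees, less where a joint would pass 70% of its speed; a pose out of reach is approached as far as the arm can. A call with a number of a shift or a turn outside -1 to 1 is refused whole. A call with a gripper value outside its range is refused whole. The fingers move at their own pace and stop on an object; "newtons" is the grip in N (left out, the last holds). Time passes only in rows, so rows that repeat a pose let the fingers close. It gives the time, the measured TCP pose, the force, the opening and the grip force at its end, in the units of the state.
- get_obs(): the state, without advancing time (a new reading comes with each control period).
- snapshot(name): name is "side" or "top"; returns the picture (400x640x3 uint8, red, green, blue); there is no depth.
- camera_model(name): a dict with "fx", "fy", "cx", "cy" (pixels), "R" (3x3) and "t" (3): a world point X has camera coordinates R X + t. Camera axes: x right, y down, z forward; pixel columns grow to the right and rows downward; lengths in m; the calibration is good to about 2 mm. A picture is of the moment at which its call begins. camera_model takes no time and is no camera call.
- finish_job(): hands the job in; it is judged then, once.
Trained networks look in the newest picture that a camera, given by its name, has taken for a name from the list of things; names that differ only in an ending like _2 or _b are one class to them, and where a whole thing is asked for, a point or a joint stands for the part that bears it (a point fixed in the world has none). Each returns a list of dicts, best first, with "conf" (0 to 1); they miss things now and then, are a little off and sometimes report something else, mostly with a low value. They report only what shows in the picture. A call takes as long as a camera call. They do not tell look-alikes from the thing itself.
- silhouettes(camera, label): "mask" (400x640 bool, what is visible of it) and "location" ([column, row] in pixels, amid what is visible of it).
The state is a dict: "time": time; "qpos": joint angles; "joint_velocities": joint speeds; "joint_torque": joint torques, N m; "tcp_pos": TCP position; "eef_rot": TCP orientation; "ft_force": force on the tool from outside, world axes, zero at the start; "wrist_torque": the same for the moment, N m; "opening": opening from 0.0 (shut) to 1.0 (fully open); "finger_force": force on a finger pad.
Only numpy, scipy, OpenCV 4.12 (cv2) and the standard library are available. Lean on these libraries where they do the work, as an engineer would, in place of code of your own. Each camera call takes 0.05 s, during which the arm holds its last target. There are 200 camera calls.

### The job

Make up one gift set: take the four full-size soaps (round, ring, square and oblong) from the drying pan and lay each one flat in the well of its own shape in the carton, the ring over the post. The two small guest-size soaps do not belong to the set: leave them where they lie.

Things in the scene. Friction and masses are not known exactly. Their poses are not given: they have to be found in the camera images.
- round_soap: Full-size round soap: a disc 52 mm across and 28 mm tall, without a hole, about 60 g. Origin at the centre of the solid, z up. Cream-white. Lies on a dark steel drying pan (floor 3 mm above the table, rim 10 mm), among the other soaps and some press tools up to 50 mm tall, all about 105 mm apart centre to centre. 
- ring_soap: Ring soap: 60 mm across, 28 mm tall, with a hole 30 mm across right through the middle, about 60 g. Origin at the centre of the solid, z up. Stands on the same pan.
- square_soap: Full-size square soap: 46 x 46 mm and 28 mm tall, about 60 g. Its x and y axes are square to its sides. Origin at the centre of the solid, z up. On the same pan.
- oblong_soap: Oblong soap: 76 mm (its x) by 34 mm (its y), 28 mm tall, about 70 g. Origin at the centre of the solid, z up. On the same pan.
- small_round: Small guest-size round soap that does not belong to the set: a disc 36 mm across and 18 mm tall, same material. Origin at the centre of the solid, z up. On the same pan; to be left where it lies.
- small_square: Small guest-size square soap that does not belong to the set: 32 x 32 mm and 18 mm tall, same material. Origin at the centre of the solid, z up. On the same pan; to be left where it lies.
- well_round: Round well without a post, 72 mm across inside, for the round soap. One of four fixed cardboard frames that change places in a flat white carton (rim 14 mm high), 100 to 108 mm apart. Origin: centre of its underside, 3 mm above the table, z up; floor 3 mm and wall top 11 mm above the origin. 
- well_ring: Round well, 80 mm across inside, with a low white post 12 mm thick in its middle (top 16 mm above the origin), over which the ring soap goes. Otherwise made and placed as the round well: same heights, same origin.
- well_square: Square well, 66 x 66 mm inside, sides along its x and y, for the square soap. Same heights and origin as the round well.
- well_oblong: Oblong well, 54 mm (its x) by 96 mm (its y) inside, so its long side runs along its own y; for the oblong soap. Same heights and origin as the round well.
Not all that is in view belongs to the job. Leave any black or green look-alike of the well_round alone.

How it is judged:
At the end, for the whole second after the job is handed in: Each of the four full-size soaps lies flat (within 0.1 rad) and at rest on the floor of the well of its own shape (centre within 16 mm of the well's centre, less than about 2.5 mm above its seated height), and the two small soaps are within 30 mm of where they started (horizontal distance between round_soap and well_round below 0.016 m and z of round_soap in the frame of well_round between 0.014 and 0.0195 m and angle between the z axis of round_soap and the z axis of well_round, either way round below 0.1 rad and linear speed of each of round_soap, ring_soap, square_soap, oblong_soap below 0.02 m/s and angular speed of each of round_soap, ring_soap, square_soap, oblong_soap below 0.2 rad/s and horizontal distance between ring_soap and well_ring below 0.016 m and z of ring_soap in the frame of well_ring between 0.014 and 0.0195 m and angle between the z axis of ring_soap and the z axis of well_ring, either way round below 0.1 rad and horizontal distance between square_soap and well_square below 0.016 m and z of square_soap in the frame of well_square between 0.014 and 0.0195 m and angle between the z axis of square_soap and the z axis of well_square, either way round below 0.1 rad and horizontal distance between oblong_soap and well_oblong below 0.016 m and z of oblong_soap in the frame of well_oblong between 0.014 and 0.0195 m and angle between the z axis of oblong_soap and the z axis of well_oblong, either way round below 0.1 rad and distance of each of small_round, small_square from where it was at the start of the episode below 0.03 m); the robot touches nothing.
It fails at once if a small guest-size soap is moved more than 30 mm (distance of any of small_round, small_square from where it was at the start of the episode above 0.03 m).
It also fails if it takes over 106 s, if anything falls off the work surface, if the arm or the gripper's body presses on something with over 40 N, if the wrist force passes 120 N, or if a joint passes its speed limit or range.

## Working session

There is one attempt and no reset: what is moved stays moved. The work goes in short steps, Python scripts to look and compute and a tool call to move; the robot and the scene stay as the last step left them, time stands still between calls to the robot, and variables do not carry over. Pictures are saved under pics/ and viewed, at most 14 in all, crops included, and the job is handed in when it is done.

Besides the shell and the picture viewer there is one more tool, called after "Call:" by a JSON object that holds its "method" and its "body". jog_arm: Moves the arm, as the interface text tells. Its arguments: {"type":"object","properties":{"rows":{"type":"array","items":{"type":"array"}},"newtons":{"type":"number"}},"required":["rows"]}

```bash
ls; mkdir -p pics; python3 - <<'E'
from plant import *
import cv2,numpy as np
for c in("top","side"):
    im=snapshot(c); cv2.imwrite(f"pics/{c}0.png",im[:,:,::-1]); m=camera_model(c); print(c,m)
    for l in "round_soap ring_soap square_soap oblong_soap small_round small_square well_round well_ring well_square well_oblong".split():
        for d in silhouettes(c,l)[:3]: print(l,round(d["conf"],2),np.round(d["location"]),d["mask"].sum())
o=get_obs();print(o)
E
```

```text
pics
top {'fx': 477.4894032485687, 'fy': 477.4894032485687, 'cx': 322.84270565239706, 'cy': 200.19743195510702, 'R': array([[-0.0287404 , -0.99955299,  0.00823492],
       [-0.98428823,  0.02686374, -0.17451365],
       [ 0.17421442, -0.01312112, -0.98462032]]), 't': array([0.02148174, 0.52297804, 1.03345543])}
round_soap 0.81 [454. 226.] 455
round_soap 0.42 [410. 231.] 380
ring_soap 0.59 [373. 233.] 461
square_soap 0.74 [407. 232.] 457
oblong_soap 0.95 [454. 181.] 546
small_round 0.7 [406. 190.] 190
small_square 0.7 [398. 142.] 190
well_round 0.85 [171. 290.] 998
well_round 0.76 [230. 287.] 968
well_round 0.68 [262. 218.] 865
well_ring 0.77 [217. 210.] 1109
well_square 0.9 [220. 173.] 976
well_oblong 0.82 [266. 175.] 1137
side {'fx': 438.02769615550244, 'fy': 438.02769615550244, 'cx': 321.4682536454006, 'cy': 193.8285759064917, 'R': array([[-0.98298159, -0.18345151,  0.00963056],
       [-0.13680425,  0.69603068, -0.70485877],
       [ 0.12260424, -0.6941807 , -0.70928229]]), 't': array([0.49036892, 0.10572046, 1.01142465])}
round_soap 0.69 [357. 138.] 271
ring_soap 0.78 [345. 179.]
[... 456 characters left out ...]
.045117  ,  1.53662915, -0.01867463,
        1.20691734, -0.05068149]), 'joint_velocities': array([ 1.84922489e-04,  1.62316395e-03, -9.02221846e-04,  1.69571864e-05,
       -2.43137800e-03, -3.99126149e-04, -1.21481308e-06]), 'joint_torque': array([ 4.09898612e-04, -4.75019825e+01,  1.36289299e+00, -2.54519445e+01,
        1.14409058e-02,  8.19707348e-04, -2.20530879e-06]), 'tcp_pos': array([ 0.25002152, -0.60000614,  0.23134444]), 'eef_rot': array([ 9.80571354e-01,  1.96162730e-01, -1.13766924e-05,  4.64099279e-05]), 'ft_force': array([-0.59602315,  0.15737951, -0.97097117]), 'wrist_torque': array([ 0.0235011 , -0.00498764, -0.04305169]), 'finger_force': 0.0, 'opening': 1.0038913260987534}
```

View pics/top0.png

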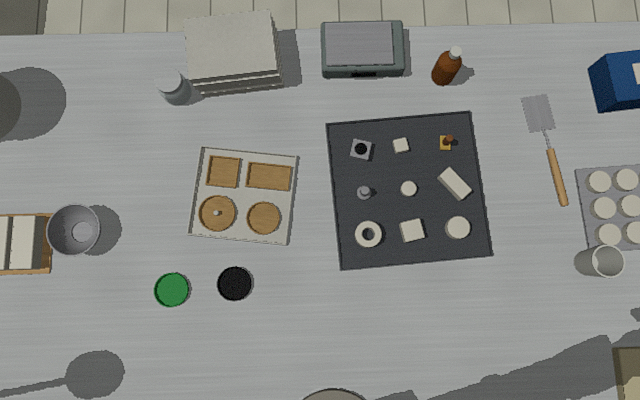

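View pics/side0.png

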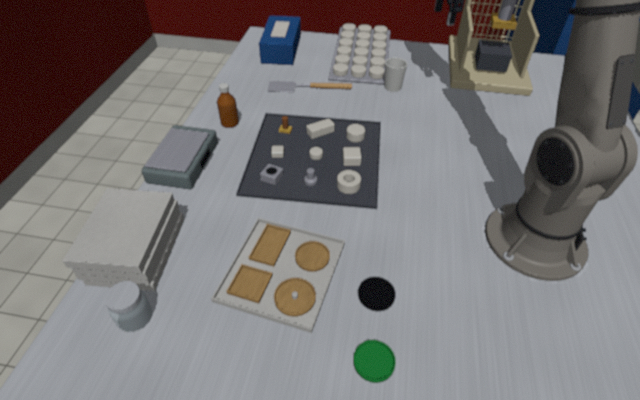

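The top view shows the wells at: square (223,172), oblong (270,177), ring with post (217,212) and round (264,218). The black and green look-alikes are at (235,283) and (172,290). The full-size soaps are at: ring (369,234), square (412,231), round (457,227) and oblong (454,183). The small soaps are at (409,188) and (401,145). The side view agrees. Next I fit solid outlines to the masks.

```bash
cat > h.py <<'E'
from plant import *
import cv2,numpy as np
from scipy.optimize import minimize
T=np.linspace(0,2*np.pi,40,endpoint=False)
circ=lambda r:np.c_[r*np.cos(T),r*np.sin(T)]
rect=lambda a,b:np.array([[a,b],[-a,b],[-a,-b],[a,-b]])/2
# outline, z levels. wells fit as their inner opening/floor
S={"round_soap":(circ(.026),(457,227)),"ring_soap":(circ(.03),(369,234)),"square_soap":(rect(.046,.046),(412,231)),"oblong_soap":(rect(.076,.034),(454,183)),
"well_round":(circ(.036),(264,218)),"well_ring":(circ(.04),(217,212)),"well_square":(rect(.066,.066),(223,172)),"well_oblong":(rect(.054,.096),(270,177))}
def proj(m,X):
    c=X@m["R"].T+m["t"]; return np.c_[m["fx"]*c[:,0]/c[:,2]+m["cx"],m["fy"]*c[:,1]/c[:,2]+m["cy"]]
def unproj(m,uv,z):
    d=m["R"].T@np.array([(uv[0]-m["cx"])/m["fx"],(uv[1]-m["cy"])/m["fy"],1]); o=-m["R"].T@m["t"]
    return (o+d*(z-o[2])/d[2])[:2]
def render(m,out,p,zs,K=4):
    c,s=np.cos(p[2]),np.sin(p[2]); xy=out@np.array([[c,s],[-s,c]])+p[:2]
    fs=[]
    for z in zs: fs.append(proj(m,np.c_[xy,np.full(len(xy),z)]))
    h=cv2.convexHull(np.vstack(fs).astype(np.float32))
    im=np.zeros((400,640),np.uint8)
    big=np.zeros((400*K,640*K),np.uint8); cv2.fillConvexPoly(big,np.round((h+.5)*K).astype(np.int32),255)
    return cv2.resize(big,(640,400),interpolation=cv2.INTER_AREA)/255.
def fit(cam,name,mask,zs,p0=None):
    m=camera_model(cam); out=S[name][0]
    mk=mask.astype(np.uint8); cs,_=cv2.findContours(mk,cv2.RETR_EXTERNAL,cv2.CHAIN_APPROX_NONE); cv2.drawContours(mk,cs,-1,1,-1)
    ys,xs=np.nonzero(mk); xy=unproj(m,(xs.mean(),ys.mean()),np.mean(zs))
    best=None
    for a in ([0] if len(out)>9 else np.arange(0,np.pi if "oblong" in name else np.pi/2,.26)):
        f=lambda p:np.abs(render(m,out,p,zs)-mk).sum()
        r=minimize(f,[*xy,a],method="Nelder-Mead",options=dict(initial_simplex=[[*xy,a],[xy[0]+.006,xy[1],a],[xy[0],xy[1]+.006,a],[*xy,a+.2]],xatol=1e-4,maxiter=60))
        if best is None or r.fun<best.fun: best=r
    return best.x,best.fun,mk.sum()
E
cat > m.py <<'E'
from h import *
mt,ms=camera_model("top"),camera_model("side")
snapshot("top");snapshot("side")
im={c:snapshot(c) for c in("top","side")}
for n,(out,loc) in S.items():
    well="well" in n; zs=(.014,) if well else (.003,.031)
    X=unproj(mt,loc,np.mean(zs)); ls=proj(ms,np.array([[*X,np.mean(zs)]]))[0]
    for cam,l in(("top",loc),("side",ls)):
        ds=[d for lab in ([n] if well else list(S)[:4]) for d in silhouettes(cam,lab) if np.hypot(*(np.array(d["location"])-l))<14]
        if not ds: print(n,cam,"none",l);continue
        d=max(ds,key=lambda d:d["conf"]); p,e,a=fit(cam,n,d["mask"],zs)
        print(n,cam,np.round(p,4),"err",round(e),a)
E
python3 m.py
```

```text
round_soap top [ 0.4562 -0.2987  0.1129] err 40 449
round_soap side [ 0.4551 -0.2981  0.0333] err 44 259
ring_soap top [ 0.4462 -0.0914  0.0727] err 63 525
ring_soap side [ 0.4467 -0.0945  0.1564] err 39 458
square_soap top none (412, 231)
square_soap side [ 0.452  -0.1956  1.702 ] err 38 298
oblong_soap top [ 0.5596 -0.3002  0.7037] err 52 558
oblong_soap side [ 0.5598 -0.302   0.6732] err 44 366
well_round top [0.4919 0.1488 0.1278] err 156 923
well_round side none [313.07367626 252.37017125]
well_ring top [0.507  0.2558 0.0349] err 81 1023
well_ring side [ 0.5055  0.2612 -0.0233] err 216 1316
well_square top [ 0.6051  0.2411 -0.1103] err 142 934
well_square side [ 0.6041  0.2481 -0.1401] err 245 1145
well_oblong top [ 0.591   0.1352 -0.1398] err 146 1092
well_oblong side [0.5898 0.1415 3.0065] err 214 1064
```

```bash
cat > w.py <<'E'
from h import *
W={"well_round":(.4919,.150),"well_ring":(.507,.258),"well_square":(.605,.245),"well_oblong":(.591,.138)}
for cam in("top","side"):
    im=snapshot(cam); hsv=cv2.cvtColor(im,cv2.COLOR_RGB2HSV); br=((hsv[:,:,1]>70)&(hsv[:,:,0]<30)).astype(np.uint8)
    br=cv2.morphologyEx(br,cv2.MORPH_OPEN,np.ones((3,3),np.uint8)); m=camera_model(cam)
    _,lab,st,cen=cv2.connectedComponentsWithStats(br)
    for n,w in W.items():
        l=proj(m,np.array([[*w,.01]]))[0]; i=1+np.argmin(np.hypot(*(cen[1:]-l).T))
        mk=(lab==i).astype(np.uint8); cs,_=cv2.findContours(mk,0,1); cv2.drawContours(mk,cs,-1,1,-1)
        def f(p): return np.abs(np.minimum(render(m,S[n][0],p,(.006,)),render(m,S[n][0],p,(.014,)))-mk).sum()
        x0=[*w,-.12]; r=minimize(f,x0,method="Nelder-Mead",options=dict(initial_simplex=[x0,[w[0]+.005,w[1],-.12],[w[0],w[1]+.005,-.12],[*w,.05]],xatol=1e-4))
        print(cam,n,np.round(r.x,4),round(r.fun),mk.sum())
E
python3 w.py
python3 - <<'E'
from h import *
# square soap from top by brightness
im=snapshot("top");g=(im.min(2)>110).astype(np.uint8);_,lab,st,cen=cv2.connectedComponentsWithStats(g)
for n in list(S)[:4]:
    i=1+np.argmin(np.hypot(*(cen[1:]-S[n][1]).T)); print(n,np.round(fit("top",n,lab==i,(.003,.031))[0],4),st[i,4])
E
```

```text
top well_round [ 0.4934  0.1468 -0.1356] 125 866
top well_ring [ 0.5075  0.2552 -0.0137] 154 1060
top well_square [ 0.6062  0.2435 -0.1134] 183 926
top well_oblong [ 0.5922  0.1365 -0.1133] 192 1088
side well_round [ 0.4917  0.1538 -0.2005] 166 797
side well_ring [ 0.5063  0.2587 -0.127 ] 224 1229
side well_square [ 0.6064  0.2453 -0.0547] 267 1062
side well_oblong [ 0.5921  0.1394 -0.0469] 238 994
round_soap [ 0.4574 -0.3022  0.0437] 397
ring_soap [ 0.4477 -0.0934  0.2604] 416
square_soap [ 0.4543 -0.1968  0.2234] 397
oblong_soap [ 0.5625 -0.3035  0.7001] 458
```

```bash
cat > p.py <<'E'
import sys
from h import *
from scipy.spatial.transform import Rotation as Ro
def plan(x,y,z,phi=None):
    o=get_obs(); p=o["tcp_pos"]; R=Ro.from_quat(o["eef_rot"]).as_matrix(); f=np.arctan2(R[1,0],R[0,0])
    a=0 if phi is None else -((phi-f+np.pi)%(2*np.pi)-np.pi)/(2*np.pi)
    print("shift",np.round(R.T@(np.array([x,y,z])-p),4),"az",round(a,4),"| t",o["time"],"tcp",np.round(p,4),"phi",round(f,3),"tilt",round(R[2,2],4),"q",np.round(o["qpos"],2),"open",round(o["opening"],3))
if __name__=="__main__":
    for s in sys.argv[1:]: plan(*map(float,s.split(",")))
E
python3 p.py .456,-.2995,.10
```

```text
shift [ 0.3057 -0.1982  0.1313] az 0 | t 3.45 tcp [ 0.25   -0.6     0.2314] phi 0.395 tilt -1.0 q [ 1.08  0.4   0.05  1.54 -0.02  1.21 -0.05] open 0.999
```

Call:
{"method": "jog_arm", "body": {"rows": [[[0.306, -0.198, 0.131], [0, 0, 0], 1], [[0.306, -0.198, 0.131], [0, 0, 0], 1], [[0.306, -0.198, 0.131], [0, 0, 0], 1], [[0.306, -0.198, 0.131], [0, 0, 0], 1], [[0.306, -0.198, 0.131], [0, 0, 0], 1], [[0.306, -0.198, 0.131], [0, 0, 0], 1], [[0.306, -0.198, 0.131], [0, 0, 0], 1], [[0.306, -0.198, 0.131], [0, 0, 0], 1], [[0.306, -0.198, 0.131], [0, 0, 0], 1], [[0.306, -0.198, 0.131], [0, 0, 0], 1], [[0.306, -0.198, 0.131], [0, 0, 0], 1]], "newtons": 40}}

```text
time: 4.55
tcp_pos: [0.4558, -0.3011, 0.1007]
eef_rot: [0.981, 0.195, -0.0, 0.001]
ft_force: [0.2, 0.2, -0.7]
opening: 0.999
finger_force: 0.0
```

```bash
python3 p.py .456,-.2995,.009; python3 -c "
from h import *
im=snapshot('side');cv2.imwrite('pics/s1.png',cv2.resize(im[60:220,200:440,::-1],None,fx=3,fy=3))"
```

```text
shift [ 0.0009 -0.0015  0.0917] az 0 | t 4.55 tcp [ 0.4558 -0.3011  0.1007] phi 0.393 tilt -1.0 q [ 0.59  0.35 -0.11  1.92  0.05  0.87 -0.72] open 0.999
```

View pics/s1.png

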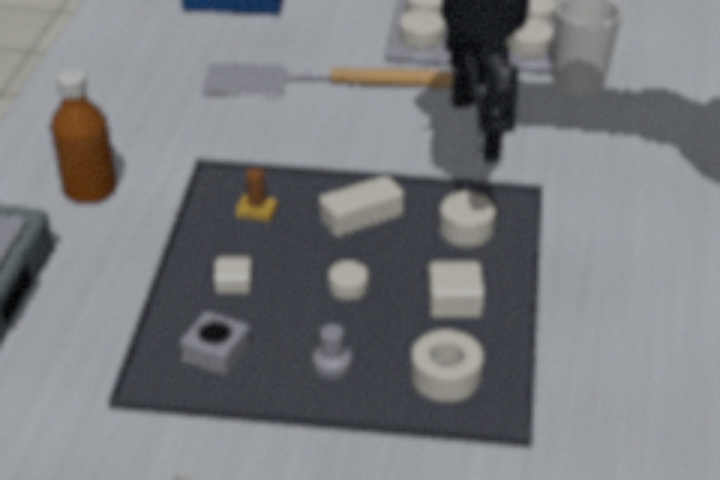

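The gripper stands over the round soap (crop 467,215), and nothing has moved. I descend and grip.

Call:
{"method": "jog_arm", "body": {"rows": [[[0, 0, 0.046], [0, 0, 0], 1], [[0, 0, 0.08], [0, 0, 0], 1], [[0, 0, 0.092], [0, 0, 0], 1], [[0, 0, 0.092], [0, 0, 0], 1], [[0, 0, 0.092], [0, 0, 0], 0.3], [[0, 0, 0.092], [0, 0, 0], 0.3], [[0, 0, 0.092], [0, 0, 0], 0.3], [[0, 0, 0.092], [0, 0, 0], 0.3], [[0, 0, 0.092], [0, 0, 0], 0.3], [[0, 0, 0.06], [0, 0, 0], 0.3], [[0, 0, 0.02], [0, 0, 0], 0.3], [[0, 0, 0], [0, 0, 0], 0.3]], "newtons": 40}}

```text
time: 5.8
tcp_pos: [0.4584, -0.3007, 0.1046]
eef_rot: [0.981, 0.196, 0.002, 0.002]
ft_force: [-0.2, -0.9, -0.3]
opening: 0.59
finger_force: 42.3
```

```bash
python3 p.py .4925,.150,.10; python3 -c "
from h import *
im=snapshot('side');cv2.imwrite('pics/s2.png',cv2.resize(im[60:220,200:440,::-1],None,fx=3,fy=3))"
```

```text
shift [ 0.2049 -0.4029  0.0032] az 0 | t 5.8 tcp [ 0.4584 -0.3007  0.1046] phi 0.395 tilt -1.0 q [ 0.59  0.35 -0.11  1.92  0.05  0.87 -0.72] open 0.59
```

View pics/s2.png

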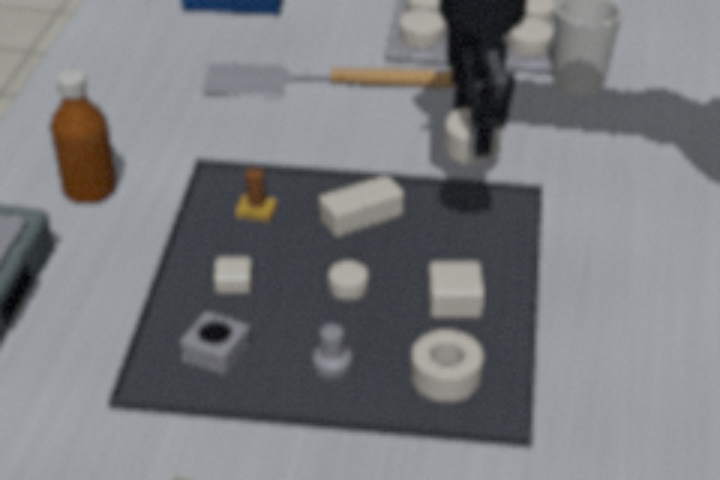

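The round soap is held clear of the pan, with the jaw at 0.59. I transfer it to the round well.

Call:
{"method": "jog_arm", "body": {"rows": [[[0.206, -0.402, 0], [0, 0, 0], 0.3], [[0.206, -0.402, 0], [0, 0, 0], 0.3], [[0.206, -0.402, 0], [0, 0, 0], 0.3], [[0.206, -0.402, 0], [0, 0, 0], 0.3], [[0.206, -0.402, 0], [0, 0, 0], 0.3], [[0.206, -0.402, 0], [0, 0, 0], 0.3], [[0.206, -0.402, 0], [0, 0, 0], 0.3], [[0.206, -0.402, 0], [0, 0, 0], 0.3], [[0.206, -0.402, 0], [0, 0, 0], 0.3], [[0.206, -0.402, 0], [0, 0, 0], 0.3], [[0.206, -0.402, 0], [0, 0, 0], 0.3], [[0.206, -0.402, 0], [0, 0, 0], 0.3]]}}

```text
time: 7.05
tcp_pos: [0.4918, 0.1491, 0.1003]
eef_rot: [0.981, 0.195, -0.0, 0.001]
ft_force: [-0.1, -0.7, -0.9]
opening: 0.586
finger_force: 42.3
```

```bash
python3 p.py .4925,.150,.0125; python3 -c "
from h import *
im=snapshot('side');cv2.imwrite('pics/s3.png',cv2.resize(im[180:360,200:440,::-1],None,fx=3,fy=3))"
```

```text
shift [ 0.001  -0.0006  0.0878] az 0 | t 7.05 tcp [0.4918 0.1491 0.1003] phi 0.393 tilt -1.0 q [-0.1   0.32 -0.33  1.99  0.14  0.86 -1.68] open 0.586
```

View pics/s3.png

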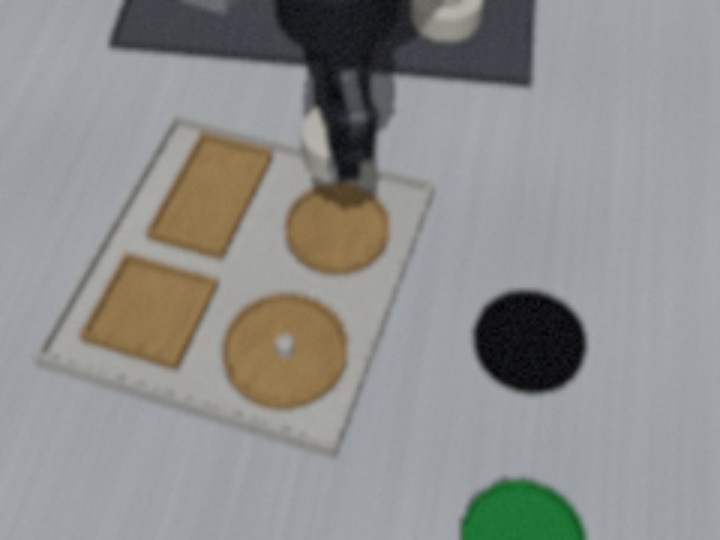

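The soap is above the round well, seen at (337,228) in the crop. I lower it and release.

Call:
{"method": "jog_arm", "body": {"rows": [[[0, 0, 0.046], [0, 0, 0], 0.3], [[0, 0, 0.072], [0, 0, 0], 0.3], [[0, 0, 0.084], [0, 0, 0], 0.3], [[0, 0, 0.088], [0, 0, 0], 0.3], [[0, 0, 0.088], [0, 0, 0], 0.3], [[0, 0, 0.088], [0, 0, 0], 0.8], [[0, 0, 0.088], [0, 0, 0], 0.8], [[0, 0, 0.088], [0, 0, 0], 0.8], [[0, 0, 0.06], [0, 0, 0], 0.8], [[0, 0, 0.02], [0, 0, 0], 0.9], [[0, 0, 0], [0, 0, 0], 1], [[0, 0, 0], [0, 0, 0], 1]]}}

```text
time: 8.3
tcp_pos: [0.4945, 0.1517, 0.1036]
eef_rot: [0.981, 0.196, 0.004, -0.0]
ft_force: [0.6, 0.6, 0.3]
opening: 1.001
finger_force: 0.0
```

```bash
python3 p.py .4465,-.093,.10,.395
```

```text
shift [-0.1384  0.2074  0.0028] az -0.0001 | t 8.3 tcp [0.4945 0.1517 0.1036] phi 0.395 tilt -1.0 q [-0.1   0.31 -0.34  1.98  0.14  0.86 -1.68] open 1.001
```

Call:
{"method": "jog_arm", "body": {"rows": [[[-0.137, 0.205, 0], [0, 0, 0], 1], [[-0.137, 0.205, 0], [0, 0, 0], 1], [[-0.137, 0.205, 0], [0, 0, 0], 1], [[-0.137, 0.205, 0], [0, 0, 0], 1], [[-0.137, 0.205, 0], [0, 0, 0], 1], [[-0.137, 0.205, 0], [0, 0, 0], 1], [[-0.137, 0.205, 0], [0, 0, 0], 1], [[-0.137, 0.205, 0], [0, 0, 0], 1], [[-0.137, 0.205, 0], [0, 0, 0], 1]]}}

```text
time: 9.2
tcp_pos: [0.4445, -0.0894, 0.1]
eef_rot: [0.98, 0.198, -0.0, -0.0]
ft_force: [0.0, 0.3, 0.3]
opening: 1.0
finger_force: 0.0
```

```bash
python3 p.py .4465,-.093,.008,.395; python3 -c "
from h import *
im=snapshot('side');a=im[60:220,200:440,::-1];b=im[180:340,200:440,::-1];cv2.imwrite('pics/s4.png',cv2.resize(np.hstack([a,b]),None,fx=1.66,fy=1.66))
im=snapshot('top')
for d in silhouettes('top','round_soap'): print(d['conf'],d['location'])
E=1
for d in silhouettes('top','round_soap')[:3]:
  p=fit('top','round_soap',d['mask'],(.006,.034));print(np.round(p[0],4),p[1:])"
```

```text
shift [0.0004 0.0041 0.092 ] az 0.0005 | t 9.2 tcp [ 0.4445 -0.0894  0.1   ] phi 0.398 tilt -1.0 q [ 0.3   0.21 -0.22  2.12  0.06  0.81 -1.13] open 1.0
0.59 [258.0, 217.6]
[ 0.4907  0.1504 -0.0718] (np.float64(30.59607843137255), np.uint64(432))
```

View pics/s4.png

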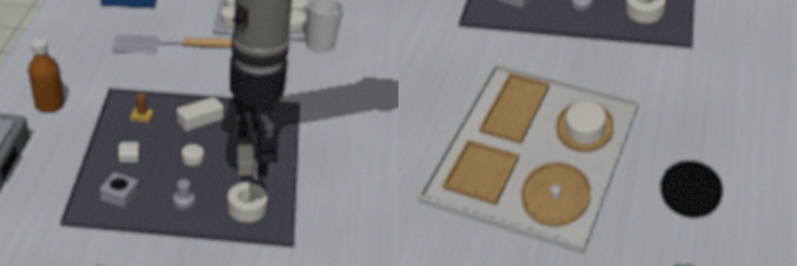

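The round soap sits flat and centred in its well (crop 585,122). The gripper is now over the ring soap (247,200).

Call:
{"method": "jog_arm", "body": {"rows": [[[0, 0.003, 0.046], [0, 0, 0], 1], [[0, 0.003, 0.08], [0, 0, 0], 1], [[0, 0.003, 0.092], [0, 0, 0], 1], [[0, 0.003, 0.092], [0, 0, 0], 1], [[0, 0.003, 0.092], [0, 0, 0], 0.4], [[0, 0.003, 0.092], [0, 0, 0], 0.4], [[0, 0.003, 0.092], [0, 0, 0], 0.4], [[0, 0.003, 0.092], [0, 0, 0], 0.4], [[0, 0.003, 0.092], [0, 0, 0], 0.4], [[0, 0.003, 0.06], [0, 0, 0], 0.4], [[0, 0.003, 0.02], [0, 0, 0], 0.4], [[0, 0.003, 0], [0, 0, 0], 0.4]]}}

```text
time: 10.6
tcp_pos: [0.4477, -0.0942, 0.1043]
eef_rot: [0.981, 0.196, 0.003, 0.001]
ft_force: [-0.0, -0.5, -0.4]
opening: 0.681
finger_force: 43.6
```

```bash
python3 p.py .507,.257,.10,.395
```

```text
shift [ 0.1898 -0.3014  0.0043] az -0.0 | t 10.6 tcp [ 0.4477 -0.0942  0.1043] phi 0.395 tilt -1.0 q [ 0.31  0.21 -0.22  2.12  0.06  0.82 -1.12] open 0.681
```

Call:
{"method": "jog_arm", "body": {"rows": [[[0.19, -0.301, 0], [0, 0, 0], 0.4], [[0.19, -0.301, 0], [0, 0, 0], 0.4], [[0.19, -0.301, 0], [0, 0, 0], 0.4], [[0.19, -0.301, 0], [0, 0, 0], 0.4], [[0.19, -0.301, 0], [0, 0, 0], 0.4], [[0.19, -0.301, 0], [0, 0, 0], 0.4], [[0.19, -0.301, 0], [0, 0, 0], 0.4], [[0.19, -0.301, 0], [0, 0, 0], 0.4], [[0.19, -0.301, 0], [0, 0, 0], 0.4], [[0.19, -0.301, 0], [0, 0, 0], 0.4], [[0.19, -0.301, 0], [0, 0, 0], 0.4]]}}

```text
time: 11.7
tcp_pos: [0.5053, 0.2545, 0.1004]
eef_rot: [0.981, 0.195, -0.0, 0.001]
ft_force: [0.0, -0.4, 0.1]
opening: 0.679
finger_force: 43.5
```

```bash
python3 p.py .507,.257,.0120,.395
```

```text
shift [ 0.0026 -0.0018  0.0884] az -0.0005 | t 11.7 tcp [0.5053 0.2545 0.1004] phi 0.392 tilt -1.0 q [-0.24  0.4  -0.37  1.87  0.19  0.91 -1.88] open 0.679
```

Call:
{"method": "jog_arm", "body": {"rows": [[[0.002, -0.002, 0.046], [0, 0, 0], 0.4], [[0.002, -0.002, 0.072], [0, 0, 0], 0.4], [[0.002, -0.002, 0.084], [0, 0, 0], 0.4], [[0.002, -0.002, 0.088], [0, 0, 0], 0.4], [[0.002, -0.002, 0.088], [0, 0, 0], 0.4], [[0.002, -0.002, 0.088], [0, 0, 0], 0.88], [[0.002, -0.002, 0.088], [0, 0, 0], 0.88], [[0.002, -0.002, 0.088], [0, 0, 0], 0.88], [[0.002, -0.002, 0.06], [0, 0, 0], 0.88], [[0.002, -0.002, 0.02], [0, 0, 0], 0.9], [[0, 0, 0], [0, 0, 0], 1], [[0, 0, 0], [0, 0, 0], 1]]}}

```text
time: 12.9
tcp_pos: [0.5074, 0.258, 0.1038]
eef_rot: [0.981, 0.196, 0.003, -0.001]
ft_force: [0.4, 0.2, -0.0]
opening: 1.003
finger_force: 0.0
```

```bash
python3 p.py .453,-.196,.10,.18
```

```text
shift [-0.2246  0.3983  0.0022] az 0.0341 | t 12.9 tcp [0.5074 0.258  0.1038] phi 0.394 tilt -1.0 q [-0.24  0.4  -0.38  1.86  0.19  0.91 -1.88] open 1.003
```

Call:
{"method": "jog_arm", "body": {"rows": [[[-0.224, 0.396, 0], [0, 0, 0.034], 1], [[-0.224, 0.396, 0], [0, 0, 0.034], 1], [[-0.224, 0.396, 0], [0, 0, 0.034], 1], [[-0.224, 0.396, 0], [0, 0, 0.034], 1], [[-0.224, 0.396, 0], [0, 0, 0.034], 1], [[-0.224, 0.396, 0], [0, 0, 0.034], 1], [[-0.224, 0.396, 0], [0, 0, 0.034], 1], [[-0.224, 0.396, 0], [0, 0, 0.034], 1], [[-0.224, 0.396, 0], [0, 0, 0.034], 1], [[-0.224, 0.396, 0], [0, 0, 0.034], 1], [[-0.224, 0.396, 0], [0, 0, 0.034], 1], [[-0.224, 0.396, 0], [0, 0, 0.034], 1]]}}

```text
time: 14.1
tcp_pos: [0.4504, -0.1932, 0.0997]
eef_rot: [0.996, 0.091, -0.0, -0.001]
ft_force: [0.7, 0.2, -0.8]
opening: 1.0
finger_force: 0.0
```

```bash
python3 p.py .453,-.196,.009,.18; python3 -c "
from h import *
im=snapshot('side');a=im[60:220,200:440,::-1];b=im[180:340,200:440,::-1];cv2.imwrite('pics/s5.png',cv2.resize(np.hstack([a,b]),None,fx=1.66,fy=1.66))"
```

```text
shift [0.0021 0.0033 0.0907] az 0.0004 | t 14.1 tcp [ 0.4504 -0.1932  0.0997] phi 0.183 tilt -1.0 q [ 0.44  0.27 -0.13  2.05  0.05  0.83 -1.11] open 1.0
```

View pics/s5.png

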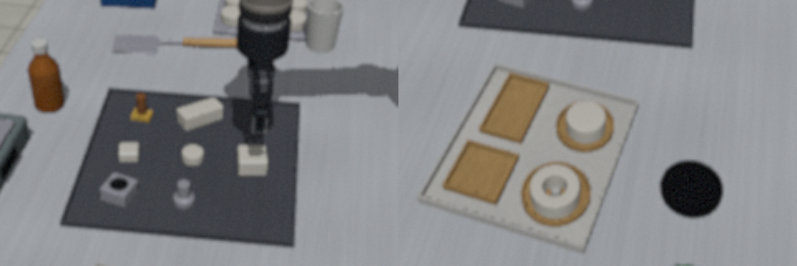

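The ring soap lies over its post (crop 555,190). The gripper is over the square soap (252,160).

Call:
{"method": "jog_arm", "body": {"rows": [[[0.002, 0.003, 0.046], [0, 0, 0], 1], [[0.002, 0.003, 0.08], [0, 0, 0], 1], [[0.002, 0.003, 0.091], [0, 0, 0], 1], [[0.002, 0.003, 0.091], [0, 0, 0], 1], [[0.002, 0.003, 0.091], [0, 0, 0], 0.3], [[0.002, 0.003, 0.091], [0, 0, 0], 0.3], [[0.002, 0.003, 0.091], [0, 0, 0], 0.3], [[0.002, 0.003, 0.091], [0, 0, 0], 0.3], [[0.002, 0.003, 0.091], [0, 0, 0], 0.3], [[0.002, 0.003, 0.06], [0, 0, 0], 0.3], [[0.002, 0.003, 0.02], [0, 0, 0], 0.3], [[0.002, 0.003, 0], [0, 0, 0], 0.3]]}}

```text
time: 15.35
tcp_pos: [0.4548, -0.1981, 0.1038]
eef_rot: [0.996, 0.09, 0.002, 0.001]
ft_force: [0.2, 0.5, -0.4]
opening: 0.528
finger_force: 41.4
```

```bash
python3 p.py .606,.2435,.10,-.11
```

```text
shift [ 0.2282 -0.4072  0.0037] az 0.0463 | t 15.35 tcp [ 0.4548 -0.1981  0.1038] phi 0.181 tilt -1.0 q [ 0.44  0.27 -0.13  2.03  0.05  0.84 -1.11] open 0.528
```

Call:
{"method": "jog_arm", "body": {"rows": [[[0.228, -0.407, 0], [0, 0, 0.046], 0.3], [[0.228, -0.407, 0], [0, 0, 0.046], 0.3], [[0.228, -0.407, 0], [0, 0, 0.046], 0.3], [[0.228, -0.407, 0], [0, 0, 0.046], 0.3], [[0.228, -0.407, 0], [0, 0, 0.046], 0.3], [[0.228, -0.407, 0], [0, 0, 0.046], 0.3], [[0.228, -0.407, 0], [0, 0, 0.046], 0.3], [[0.228, -0.407, 0], [0, 0, 0.046], 0.3], [[0.228, -0.407, 0], [0, 0, 0.046], 0.3], [[0.228, -0.407, 0], [0, 0, 0.046], 0.3], [[0.228, -0.407, 0], [0, 0, 0.046], 0.3], [[0.228, -0.407, 0], [0, 0, 0.046], 0.3]]}}

```text
time: 16.55
tcp_pos: [0.6038, 0.2445, 0.1004]
eef_rot: [0.999, -0.053, 0.0, 0.0]
ft_force: [-0.2, -0.9, -0.3]
opening: 0.528
finger_force: 41.4
```

```bash
python3 p.py .606,.2435,.0125,-.11
```

```text
shift [0.0023 0.0007 0.0879] az 0.0006 | t 16.55 tcp [0.6038 0.2445 0.1004] phi -0.106 tilt -1.0 q [-0.28  0.53 -0.24  1.66  0.14  0.98 -2.24] open 0.528
```

Call:
{"method": "jog_arm", "body": {"rows": [[[0.002, 0.001, 0.046], [0, 0, 0], 0.3], [[0.002, 0.001, 0.072], [0, 0, 0], 0.3], [[0.002, 0.001, 0.084], [0, 0, 0], 0.3], [[0.002, 0.001, 0.088], [0, 0, 0], 0.3], [[0.002, 0.001, 0.088], [0, 0, 0], 0.3], [[0.002, 0.001, 0.088], [0, 0, 0], 0.75], [[0.002, 0.001, 0.088], [0, 0, 0], 0.75], [[0.002, 0.001, 0.088], [0, 0, 0], 0.75], [[0.002, 0.001, 0.06], [0, 0, 0], 0.75], [[0.002, 0.001, 0.02], [0, 0, 0], 0.9], [[0, 0, 0], [0, 0, 0], 1], [[0, 0, 0], [0, 0, 0], 1]]}}

```text
time: 17.75
tcp_pos: [0.6065, 0.2457, 0.1045]
eef_rot: [0.999, -0.054, 0.003, -0.002]
ft_force: [1.1, 0.6, -0.3]
opening: 1.005
finger_force: 0.0
```

```bash
python3 p.py .5605,-.302,.10,.69; python3 p.py .5605,-.302,.10,.69 | tail -c 200 >/dev/null
```

```text
shift [0.0131 0.5495 0.0024] az -0.127 | t 17.75 tcp [0.6065 0.2457 0.1045] phi -0.108 tilt -1.0 q [-0.28  0.52 -0.24  1.65  0.14  0.98 -2.24] open 1.005
```

Call:
{"method": "jog_arm", "body": {"rows": [[[0.014, 0.548, 0], [0, 0, -0.127], 1], [[0.014, 0.548, 0], [0, 0, -0.127], 1], [[0.014, 0.548, 0], [0, 0, -0.127], 1], [[0.014, 0.548, 0], [0, 0, -0.127], 1], [[0.014, 0.548, 0], [0, 0, -0.127], 1], [[0.014, 0.548, 0], [0, 0, -0.127], 1], [[0.014, 0.548, 0], [0, 0, -0.127], 1], [[0.014, 0.548, 0], [0, 0, -0.127], 1], [[0.014, 0.548, 0], [0, 0, -0.127], 1], [[0.014, 0.548, 0], [0, 0, -0.127], 1], [[0.014, 0.548, 0], [0, 0, -0.127], 1], [[0.014, 0.548, 0], [0, 0, -0.127], 1]]}}

```text
time: 18.95
tcp_pos: [0.5549, -0.3131, 0.099]
eef_rot: [0.943, 0.332, -0.002, 0.002]
ft_force: [-1.5, -1.2, -0.4]
opening: 0.999
finger_force: 0.0
```

```bash
python3 -c "
from h import *
im=snapshot('side');a=im[60:220,200:440,::-1];b=im[180:340,200:440,::-1];cv2.imwrite('pics/s6.png',cv2.resize(np.hstack([a,b]),None,fx=1.66,fy=1.66))"; python3 p.py .5605,-.302,.011,.69
```

```text
shift [ 0.0073 -0.0019  0.0879] az -0.0014 | t 19.0 tcp [ 0.5562 -0.3079  0.0989] phi 0.681 tilt -1.0 q [ 0.65  0.51 -0.28  1.7   0.17  0.96 -0.59] open 1.001
```

View pics/s6.png

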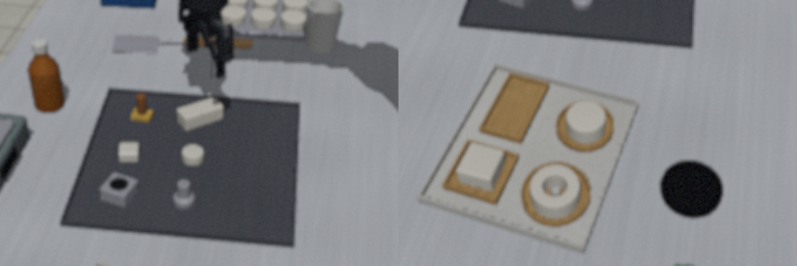

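The square soap is in its well (480,167). The arm is still settling above the oblong soap (200,113), so I give it a few hold rows.

Call:
{"method": "jog_arm", "body": {"rows": [[[0, 0, 0], [0, 0, 0], 1], [[0, 0, 0], [0, 0, 0], 1], [[0, 0, 0], [0, 0, 0], 1]]}}

```text
time: 19.3
tcp_pos: [0.5595, -0.2999, 0.1002]
eef_rot: [0.94, 0.34, 0.0, -0.0]
ft_force: [0.2, -0.0, -0.2]
opening: 0.996
finger_force: 0.0
```

```bash
python3 p.py .5605,-.302,.011,.69
```

```text
shift [-0.0006  0.0023  0.0892] az 0.0005 | t 19.3 tcp [ 0.5595 -0.2999  0.1002] phi 0.693 tilt -1.0 q [ 0.64  0.5  -0.29  1.7   0.17  0.96 -0.59] open 0.996
```

Call:
{"method": "jog_arm", "body": {"rows": [[[0, 0.002, 0.046], [0, 0, 0], 1], [[0, 0.002, 0.08], [0, 0, 0], 1], [[0, 0.002, 0.089], [0, 0, 0], 1], [[0, 0.002, 0.089], [0, 0, 0], 1], [[0, 0.002, 0.089], [0, 0, 0], 0.2], [[0, 0.002, 0.089], [0, 0, 0], 0.2], [[0, 0.002, 0.089], [0, 0, 0], 0.2], [[0, 0.002, 0.089], [0, 0, 0], 0.2], [[0, 0.002, 0.089], [0, 0, 0], 0.2], [[0, 0.002, 0.089], [0, 0, 0], 0.2]]}}

```text
time: 20.3
tcp_pos: [0.5613, -0.3043, 0.0129]
eef_rot: [0.941, 0.338, 0.001, 0.001]
ft_force: [0.3, -0.6, 6.2]
opening: 0.389
finger_force: 42.7
```

Call:
{"method": "jog_arm", "body": {"rows": [[[0, 0, -0.03], [0, 0, 0], 0.2], [[0, 0, -0.07], [0, 0, 0], 0.2], [[0, 0, -0.09], [0, 0, 0], 0.2], [[0, 0, -0.09], [0, 0, 0], 0.2], [[0, 0, -0.09], [0, 0, 0], 0.2]]}}

```text
time: 20.8
tcp_pos: [0.5598, -0.3037, 0.101]
eef_rot: [0.941, 0.338, -0.0, -0.0]
ft_force: [-1.6, -0.6, -1.9]
opening: 0.387
finger_force: 41.9
```

```bash
python3 p.py .592,.138,.10,1.46
```

```text
shift [ 0.306  -0.3201  0.001 ] az -0.1225 | t 20.8 tcp [ 0.5598 -0.3037  0.101 ] phi 0.69 tilt -1.0 q [ 0.64  0.51 -0.29  1.69  0.17  0.97 -0.59] open 0.387
```

Call:
{"method": "jog_arm", "body": {"rows": [[[0.306, -0.32, 0], [0, 0, -0.122], 0.2], [[0.306, -0.32, 0], [0, 0, -0.122], 0.2], [[0.306, -0.32, 0], [0, 0, -0.122], 0.2], [[0.306, -0.32, 0], [0, 0, -0.122], 0.2], [[0.306, -0.32, 0], [0, 0, -0.122], 0.2], [[0.306, -0.32, 0], [0, 0, -0.122], 0.2], [[0.306, -0.32, 0], [0, 0, -0.122], 0.2], [[0.306, -0.32, 0], [0, 0, -0.122], 0.2], [[0.306, -0.32, 0], [0, 0, -0.122], 0.2], [[0.306, -0.32, 0], [0, 0, -0.122], 0.2], [[0.306, -0.32, 0], [0, 0, -0.122], 0.2], [[0.306, -0.32, 0], [0, 0, -0.122], 0.2]]}}

```text
time: 22.0
tcp_pos: [0.5916, 0.1356, 0.0996]
eef_rot: [0.747, 0.665, -0.002, -0.0]
ft_force: [0.1, -0.1, -0.6]
opening: 0.389
finger_force: 41.8
```

Call:
{"method": "jog_arm", "body": {"rows": [[[0, 0, 0], [0, 0, 0], 0.2], [[0, 0, 0], [0, 0, 0], 0.2]]}}

```text
time: 22.2
tcp_pos: [0.5925, 0.1359, 0.1009]
eef_rot: [0.747, 0.665, -0.001, 0.0]
ft_force: [0.9, 0.1, -0.5]
opening: 0.385
finger_force: 41.8
```

```bash
python3 p.py .592,.138,.015,1.46; python3 -c "
from h import *
im=snapshot('side');a=im[180:340,200:440,::-1];b=snapshot('top')[110:270,160:400,::-1];cv2.imwrite('pics/s7.png',cv2.resize(np.hstack([a,b]),None,fx=1.66,fy=1.66))"
```

```text
shift [ 0.0021 -0.0007  0.0859] az -0.0009 | t 22.2 tcp [0.5925 0.1359 0.1009] phi 1.454 tilt -1.0 q [ 0.12  0.5  -0.55  1.76  0.31  0.97 -0.67] open 0.385
```

View pics/s7.png

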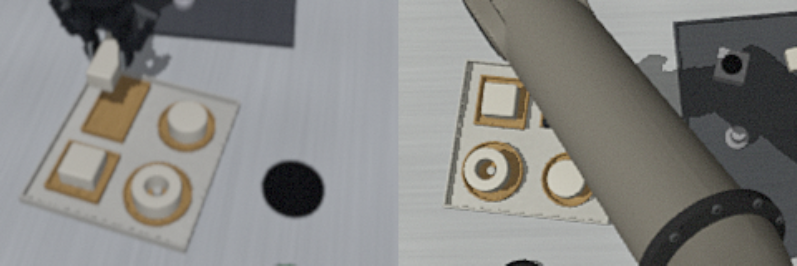

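The oblong soap is lined up above its well (crop 117,105), and the other three are seated. I lower and release.

Call:
{"method": "jog_arm", "body": {"rows": [[[0.002, -0.001, 0.046], [0, 0, 0], 0.2], [[0.002, -0.001, 0.072], [0, 0, 0], 0.2], [[0.002, -0.001, 0.082], [0, 0, 0], 0.2], [[0.002, -0.001, 0.085], [0, 0, 0], 0.2], [[0.002, -0.001, 0.085], [0, 0, 0], 0.2], [[0.002, -0.001, 0.085], [0, 0, 0], 0.65], [[0.002, -0.001, 0.085], [0, 0, 0], 0.65], [[0.002, -0.001, 0.085], [0, 0, 0], 0.65], [[0.002, -0.001, 0.06], [0, 0, 0], 0.65], [[0.002, -0.001, 0.02], [0, 0, 0], 0.65], [[0, 0, -0.03], [0, 0, 0], 0.8], [[0, 0, -0.07], [0, 0, 0], 0.8]]}}

```text
time: 23.5
tcp_pos: [0.5931, 0.1379, 0.1743]
eef_rot: [0.746, 0.666, 0.001, 0.001]
ft_force: [2.1, 0.8, -1.2]
opening: 0.802
finger_force: 0.0
```

Call:
{"method": "jog_arm", "body": {"rows": [[[0.05, 0.2, -0.05], [0, 0, 0], 0.8], [[0.05, 0.2, -0.05], [0, 0, 0], 0.8], [[0.05, 0.2, -0.05], [0, 0, 0], 0.8], [[0.05, 0.2, -0.05], [0, 0, 0], 0.8], [[0.05, 0.2, -0.05], [0, 0, 0], 0.8], [[0.05, 0.2, -0.05], [0, 0, 0], 0.8]]}}

```text
time: 24.1
tcp_pos: [0.7985, 0.1652, 0.2206]
eef_rot: [0.747, 0.665, 0.001, -0.0]
ft_force: [-0.5, -0.1, -0.5]
opening: 0.798
finger_force: 0.0
```

```bash
cat > v.py <<'E'
from h import *
ims=[snapshot('side')[180:340,200:440,::-1],snapshot('top')[110:270,160:400,::-1]]
cv2.imwrite('pics/s8.png',cv2.resize(np.hstack(ims),None,fx=1.66,fy=1.66))
W={"round_soap":(.4925,.150),"ring_soap":(.507,.257),"square_soap":(.606,.244),"oblong_soap":(.592,.138)}
for c in("top","side"):
    m=camera_model(c)
    for n,w in W.items():
        l=proj(m,np.array([[*w,.02]]))[0]
        ds=[d for k in W for d in silhouettes(c,k) if np.hypot(*(np.array(d["location"])-l))<14]
        if ds: p=fit(c,n,max(ds,key=lambda d:d["conf"])["mask"],(.006,.034)); print(c,n,np.round(p[0]-[*w,0],4),round(p[1]),p[2])
E
python3 v.py
```

```text
top round_soap [-0.0012  0.0012  0.0997] 35 426
top ring_soap [0.0011 0.0031 0.2303] 65 556
top square_soap [-1.3000e-03 -1.4000e-03  1.4799e+00] 43 446
top oblong_soap [5.0000e-04 4.4000e-03 1.4438e+00] 43 536
side round_soap [-0.0008 -0.0008  0.2049] 37 532
side ring_soap [0.0009 0.0025 0.0591] 94 752
side square_soap [ 0.0003 -0.0037 -0.0446] 75 594
side oblong_soap [1.2000e-03 3.5000e-03 1.4509e+00] 34 660
```

View pics/s8.png

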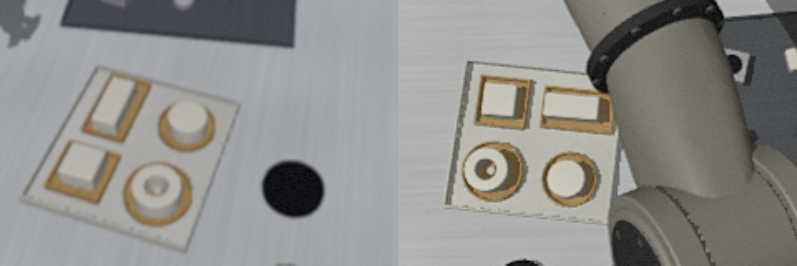

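All four soaps lie flat in their wells with brown floor visible around each, and every fitted centre is within 5 mm of its well's. I hand the job in.

```bash
python3 -c "
from plant import *
print(finish_job())"
```

```text
the job is handed in; nothing more can be done
None
```

I placed all four full-size soaps in their own wells, with the ring over its post and each centre about 5 mm or less off in the last pictures. I never touched the two small soaps, and I handed the job in just after 24 s of the 106 s; the hand-in call gave no verdict.

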